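# Find the concealed release and let the fence clamp the moulding

## Task

One of the six look-alike square caps set flush in the jig's flat panel is a concealed release button: feel across the panel with the fingertips for the cap that gives, and press it fully in. The fence then glides across by itself and clamps the beech moulding strip against the end stop; do not touch the fence or the strip. Let the button spring back, and leave the scribe, the cartridge and the spacers where they lie.

Things in the scene. Friction and masses are not known exactly. Their poses are not given: they have to be found in the camera images.
- jig: Framing jig of bare aluminium, fixed to the bench. Origin: on the bench under the centre of its flat panel. Jig z up, x points away from the panel to the fence deck, y along the track to the end stop (the jig may stand yawed up to 0.3 rad). The flat panel is 140 mm (x) by 200 mm (y), its top 30 mm above the bench; the deck beside it (jig x 70 to 260 mm, y -155 to 175 mm) is 12 mm high. The end stop stands on the deck, its face at jig y = 130 mm, top 52 mm above the bench.
- release (a joint): The concealed release: a sprung square cap, one of the six in the panel, hidden among five look-alike dead caps (which of the six places it has is not known beforehand). 0 = flush, grows as it is pressed down, 0.006 m = fully in. It begins to give at 2 N and is fully in at 5 N; it lets the fence go at about 4 mm and springs back when let go. The dead caps do not give at all.
- fence (a joint): Travel of the aluminium fence along the track (jig +y), m. 0 = held by the catch. When the release is pressed in, a spring of 2 to 4 N glides the fence across in 1.5 to 2 s; it reads about 0.166 when the moulding is clamped. The fence does not move before that, and does not go back.
- fence_mid (a point): The fence: an upright aluminium bar 160 mm (jig x) by 14 mm (y), from 14 to 54 mm above the bench, with ribs and a carriage behind it (reaching 43 mm to its -y side). Point: the centre of the bar. It starts at jig (165, -67) mm, 34 mm above the bench, and slides to +y.
- strip: Loose beech moulding strip, 170 mm long (its x), 24 mm wide, 18 mm high, lying on the deck between fence and end stop, about parallel to them. Origin: centre of its underside.
- scribe: Bystander: copper scribe lying on the bench at the panel's -y side, 145 mm long, 9 mm thick; origin under its shaft.
- cartridge: Bystander: black steel v-nailer cartridge, 111 by 34 by 40 mm high, on the bench at the panel's +y side; origin at the centre of its underside.
- spacer_a: Bystander: white nylon L-shaped frame spacer, 40 by 40 by 12 mm, on the bench; origin at the centre of its underside.
- spacer_b: Bystander: the other spacer, the same.
- cap0 (a point): Centre of the top face of a 46 mm square cap place in the panel, at jig (-29, -58) mm, flush with the panel top 30 mm above the bench, with a gap of 1.5 mm all round (openings 49 mm, spaced 58 mm). Dead cap or release, not known which.
- cap1 (a point): Centre of the top face of a 46 mm square cap place in the panel, at jig (-29, 0) mm, flush with the panel top 30 mm above the bench, with a gap of 1.5 mm all round (openings 49 mm, spaced 58 mm). Dead cap or release, not known which.
- cap2 (a point): Centre of the top face of a 46 mm square cap place in the panel, at jig (-29, 58) mm, flush with the panel top 30 mm above the bench, with a gap of 1.5 mm all round (openings 49 mm, spaced 58 mm). Dead cap or release, not known which.
- cap3 (a point): Centre of the top face of a 46 mm square cap place in the panel, at jig (29, -58) mm, flush with the panel top 30 mm above the bench, with a gap of 1.5 mm all round (openings 49 mm, spaced 58 mm). Dead cap or release, not known which.
- cap4 (a point): Centre of the top face of a 46 mm square cap place in the panel, at jig (29, 0) mm, flush with the panel top 30 mm above the bench, with a gap of 1.5 mm all round (openings 49 mm, spaced 58 mm). Dead cap or release, not known which.
- cap5 (a point): Centre of the top face of a 46 mm square cap place in the panel, at jig (29, 58) mm, flush with the panel top 30 mm above the bench, with a gap of 1.5 mm all round (openings 49 mm, spaced 58 mm). Dead cap or release, not known which.

How it is judged:
By the outcome, as a careful person would: the job done as asked, in the order asked, and still so for the second after the job is handed in, with the robot touching nothing.
It also fails if it takes over 64 s, if anything falls off the work surface, if the arm or the gripper's body presses on something with over 40 N, if the wrist force passes 120 N, or if a joint passes its speed limit or range.

## Robot

A 7-joint arm with a two-finger parallel gripper is mounted at the origin on the work surface. World frame = base frame: x ahead of the robot, y to its left, z up, the work surface at z = 0. Lengths are in m, angles in rad, forces in N, time in s.
With the tool pointing down it reaches from about 0.4 to 0.85 m from the base axis. Payload 6.9 kg.
Tool frame: the origin (TCP) lies midway between the tips of the shut fingers; the grasp point (between the pads) lies 19 mm behind it (bot.grip_depth is the distance from the TCP to the grasp point, in m); z points along the fingers, y is the line along which they close (so a half turn about z gives the same grasp; the last joint's range is limited). The gripper opens to 85 mm and grips with 20 to 120 N. Pads are 22 mm wide; open, the fingers measure 114 mm over their backs; the gripper's body (76 mm by 85 mm) begins 54 mm behind the grasp point. The pads swing forward as they close: fully open they stand 13 mm farther back than shut.
Start: joints at [1.339, 0.507, -0.238, 1.5, 0.126, 1.149, -0.155], TCP at [0.207, -0.59, 0.231] pointing down, gripper open.
Joint ranges: [-3.08, 3.08], [-0.24, 2.05], [-1.43, 1.35], [0, 2.5], [-1.52, 4.66], [0.17, 1.96], [-2.89, 2.89]. Speed limits (rad/s): [2.39, 2.39, 3.14, 3.14, 3.14, 3.14, 3.14].

## Interface

Orientations are given as [roll, pitch, yaw] about the fixed x, y, z axes, in that order (R = Rz(yaw) Ry(pitch) Rx(roll)).
In Python, from bench import bot, set_gripper, ik, cams, job gives the robot as it stands. Calls block until the motion is done:
- bot.move_to(position, orientation): joint-space move of the TCP to a pose.
- bot.movel(position, orientation=None, speed=0.15): straight line of the TCP; orientation=None keeps the orientation; speed is the mean speed in m/s.
- bot.goto_joints(angles): joint-space move.
- set_gripper(opening): opening from 0.0 (shut) to 1.0 (fully open); the grip force is fixed at half the most; returns when the fingers have stopped.
- bot.sleep(seconds).
- ik(position, orientation): joint angles nearest the present ones, or None.
- bot.observe(): the state.
- cams.camera(name): name is "side" or "top" or "wrist"; returns (picture, depth): 420x560x3 uint8, red, green, blue; 420x560 float32, m along the optical axis (not along the pixel's ray), 0 where there is no reading.
- cams.camera_info(name): a dict with "intrinsics" (3x3 intrinsics, pixels), "k1" (the pictures are not rectified: a ray, as slopes to the right and down, at radius r is drawn at 1 + k1 r^2 times it, then the intrinsics apply), "rvec" (rotation vector, rad) and "tvec" (3), from world to camera coordinates, as OpenCV has them; the wrist camera has in their place "hand_eye" (4x4, takes a point from camera to tool coordinates, whose origin is the TCP and whose axes are the flange's). Camera axes: x right, y down, z forward; pixel columns grow to the right and rows downward; lengths in m; the calibration is good to about 2 mm. A picture is of the moment at which its call begins: read the wrist's pose just before it. camera_info takes no time and is no camera call.
A pose or a line that the arm cannot do raises bot.MotionError and nothing moves.
- job.close_job(): hands the job in; it is judged then, once.
The state is a dict: "t": time; "joint_positions": joint angles; "joint_vel": joint speeds; "joint_torque": joint torques, N m; "eef_pos": TCP position; "orientation": TCP orientation; "contact_force": force on the tool from outside, world axes, zero at the start; "torque": the same for the moment, N m; "gripper_width": opening from 0.0 (shut) to 1.0 (fully open); "grasp_force": force on a finger pad.
Only numpy, scipy, OpenCV 4.12 (cv2) and the standard library are available. Lean on these libraries where they do the work, as an engineer would, in place of code of your own. Each camera call takes 0.05 s, during which the arm holds its last target. There are 200 camera calls.

## Working session

There is one attempt and no reset: what is moved stays moved. The work goes in short steps, each a Python script; the robot and the scene stay as the last script left them, time stands still between calls to the robot, and variables do not carry over. Pictures are saved under pics/ and viewed, at most 10 in all, crops included, and the job is handed in when it is done.

```bash
mkdir -p pics; ls; python3 - <<'E'
from bench import bot,cams
import cv2,numpy as np
s=bot.observe();print(s['t'],s['eef_pos'],s['orientation'],s['contact_force'])
for n in("top","side"):
    im,d=cams.camera(n);cv2.imwrite(f'pics/{n}1.png',im[...,::-1]);np.savez(f'{n}1.npz',im=im,d=d)
    print(n,cams.camera_info(n),(d>0).mean())
E
```

```text
pics
0.0 [ 0.20687543 -0.58924463  0.23044886] [-3.13983319e+00  4.28435439e-05  3.37760623e-01] [-0.3403349  -0.05891888  0.60727162]
top {'intrinsics': array([[421.50013218,   0.        , 275.99658539],
       [  0.        , 421.50013218, 215.31721082],
       [  0.        ,   0.        ,   1.        ]]), 'k1': 0.010740838756339079, 'rvec': array([ 2.11128038, -2.09588076,  0.23603181]), 'tvec': array([-0.02703608,  0.58250925,  0.77643906])} 0.9961139455782313
side {'intrinsics': array([[473.00007111,   0.        , 282.15555942],
       [  0.        , 473.00007111, 211.41734089],
       [  0.        ,   0.        ,   1.        ]]), 'k1': 0.024494627942891777, 'rvec': array([ 2.16465215, -0.40090554,  0.21923003]), 'tvec': array([-0.54697916,  0.17953398,  0.74880377])} 0.9962372448979592
```

View pics/top1.png

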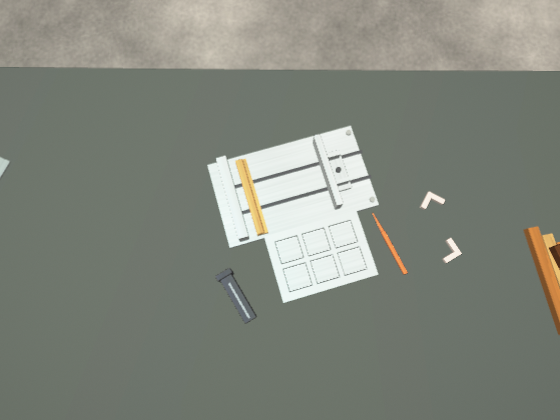

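View pics/side1.png

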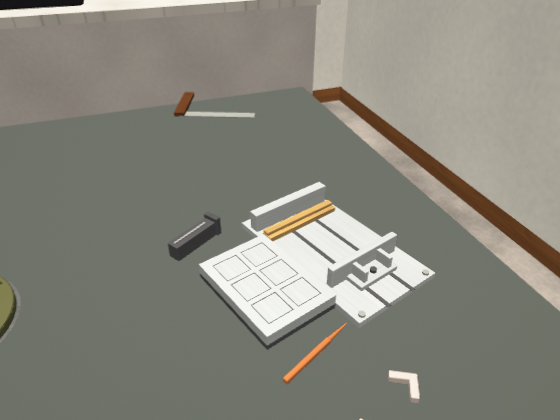

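The top view shows the panel with its caps around (290–352, 234–277), fence at (328,170), strip at (252,197) and stop at (232,198). The scribe is at (390,243) and the cartridge at (236,295). The side view shows the caps around (232–301, 254–308). Next I'll locate the caps in both views.

```bash
cat > h.py <<'E'
import numpy as np,cv2
from bench import cams
def model(n):
    c=cams.camera_info(n);R=cv2.Rodrigues(c['rvec'])[0];return c['intrinsics'],np.array([c['k1'],0,0,0.]),R,np.array(c['tvec'])
def rays(n,px):
    K,D,R,t=model(n);u=cv2.undistortPoints(np.float64(px).reshape(-1,1,2),K,D)[:,0]
    return -R.T@t,np.c_[u,np.ones(len(u))]@R
def plane(n,px,z):
    o,d=rays(n,px);return o+d*((z-o[2])/d[:,2])[:,None]
def proj(n,P):
    K,D,R,t=model(n);return cv2.projectPoints(np.float64(P).reshape(-1,1,3),cv2.Rodrigues(R)[0],t,K,D)[0][:,0]
def tri(n1,p1,n2,p2):
    o1,d1=rays(n1,p1);o2,d2=rays(n2,p2);out=[]
    for a,b in zip(d1,d2):
        s=np.linalg.lstsq(np.c_[a,-b],o2-o1,rcond=None)[0];A=o1+a*s[0];B=o2+b*s[1];out.append(np.r_[(A+B)/2,np.linalg.norm(A-B)])
    return np.array(out)
E
python3 - <<'E'
from h import *
S=4;vis=[];C={}
for n,box in(("top",(255,200,385,305)),("side",(195,225,340,340))):
    f=np.load(n+'1.npz');im=f['im'];x0,y0,x1,y1=box
    g=cv2.resize(cv2.cvtColor(im[y0:y1,x0:x1],cv2.COLOR_RGB2GRAY),None,fx=S,fy=S,interpolation=cv2.INTER_CUBIC)
    m=cv2.adaptiveThreshold(g,255,cv2.ADAPTIVE_THRESH_MEAN_C,cv2.THRESH_BINARY_INV,61,8)
    m[g<90]=255
    k,l,st,ce=cv2.connectedComponentsWithStats(255-m,connectivity=4)
    sel=[i for i in range(1,k) if 3000<st[i,4]<14000]
    px=[]
    for i in sel:
        c,_=cv2.findContours((l==i).astype(np.uint8),cv2.RETR_EXTERNAL,cv2.CHAIN_APPROX_NONE);r=cv2.minAreaRect(c[0])
        M=cv2.moments(cv2.convexHull(c[0]));p=np.array([M['m10'],M['m01']])/M['m00'];px.append((p+.5)/S-.5+[x0,y0])
        cv2.circle(m,tuple(int(v) for v in p),6,128,-1)
    C[n]=np.array(px);P=plane(n,px,.03)
    dd=[f['d'][int(round(p[1])),int(round(p[0]))] for p in px]
    _,_,R,t=model(n);zc=(P@R.T+t)[:,2]
    print(n);print(np.c_[C[n],P,dd-zc,st[sel,4]].round(4));cv2.imwrite(f'pics/m_{n}.png',m)
np.savez('caps.npz',**C)
E
```

```text
top
[[ 2.887286e+02  2.493379e+02  5.195000e-01 -4.930000e-02  3.000000e-02
  -2.100000e-03  7.208000e+03]
 [ 2.621650e+02  2.814987e+02  4.541000e-01  4.100000e-03  3.000000e-02
   3.160000e-02  1.241200e+04]]
side
[[ 2.182323e+02  2.393794e+02  4.647000e-01  1.510000e-02  3.000000e-02
   4.480000e-02  9.866000e+03]
 [ 2.584856e+02  2.541730e+02  5.212000e-01 -5.110000e-02  3.000000e-02
  -7.000000e-04  6.197000e+03]
 [ 2.313194e+02  2.675228e+02  4.658000e-01 -6.790000e-02  3.000000e-02
  -1.400000e-03  6.954000e+03]
 [ 2.783538e+02  2.718933e+02  5.380000e-01 -1.070000e-01  3.000000e-02
  -2.300000e-03  7.115000e+03]
 [ 2.505425e+02  2.864321e+02  4.825000e-01 -1.234000e-01  3.000000e-02
   1.200000e-03  8.019000e+03]
 [ 2.997921e+02  2.911103e+02  5.546000e-01 -1.621000e-01  3.000000e-02
  -5.000000e-04  8.249000e+03]
 [ 2.715125e+02  3.072503e+02  4.990000e-01 -1.789000e-01  3.000000e-02
  -1.800000e-03  9.311000e+03]
 [ 3.179715e+02  3.270434e+02  5.508000e-01 -2.411000e-01  3.000000e-02
   3.790000e-02  1.252300e+04]]
```

The side view finds all six caps, spaced 58 mm apart. The top mask needs a lower threshold.

```bash
python3 - <<'E'
from h import *
S=4;f=np.load('top1.npz');x0,y0,x1,y1=255,200,385,305
g=cv2.resize(cv2.cvtColor(f['im'][y0:y1,x0:x1],cv2.COLOR_RGB2GRAY),None,fx=S,fy=S,interpolation=cv2.INTER_CUBIC)
for C in(6,4,3,2):
  for er in (0,5):
    m=cv2.adaptiveThreshold(g,255,cv2.ADAPTIVE_THRESH_MEAN_C,cv2.THRESH_BINARY_INV,61,C);m[g<90]=255
    if er:m=cv2.dilate(m,np.ones((er,er)))
    k,l,st,_=cv2.connectedComponentsWithStats(255-m,connectivity=4)
    px=[]
    for i in range(1,k):
        if 2500<st[i,4]<9500 and max(st[i,2:4])<130:
            c,_=cv2.findContours((l==i).astype(np.uint8),cv2.RETR_EXTERNAL,cv2.CHAIN_APPROX_NONE)
            M=cv2.moments(cv2.convexHull(c[0]));px.append((np.array([M['m10'],M['m01']])/M['m00']+.5)/S-.5+[x0,y0])
    print(C,er,len(px))
    if len(px)==6: T=np.array(px)
sd=np.load('caps.npz')['side'][1:7]
Ps=plane('side',sd,.03);Pt=plane('top',T,.03)
j=[np.argmin(np.linalg.norm(Pt-p,axis=1)) for p in Ps]
X=tri('side',sd,'top',T[j]);print(X.round(4));print((Pt[j]-Ps).round(4))
# jig fit: order in sd: cap5,cap2,cap4,cap1,cap3,cap0
J=np.array([[29,58],[-29,58],[29,0],[-29,0],[29,-58],[-29,-58]])/1e3
c=X[:,:2].mean(0);q=X[:,:2]-c
yaw=np.arctan2((J[:,0]*q[:,1]-J[:,1]*q[:,0]).sum(),(J*q).sum())
R=np.array([[np.cos(yaw),-np.sin(yaw)],[np.sin(yaw),np.cos(yaw)]])
print('origin',c,'yaw',yaw,'z',X[:,2].mean(),'res mm',((q-J@R.T)*1e3).round(1).tolist())
np.savez('jig.npz',c=c,yaw=yaw)
E
```

```text
6 0 2
6 5 6
4 0 3
4 5 6
3 0 5
3 5 6
2 0 5
2 5 6
[[ 0.5207 -0.0498  0.0288  0.0018]
 [ 0.4652 -0.0665  0.0287  0.0018]
 [ 0.5377 -0.1051  0.0282  0.0021]
 [ 0.482  -0.122   0.0286  0.0018]
 [ 0.5542 -0.1606  0.0283  0.0021]
 [ 0.4987 -0.1776  0.0286  0.0016]]
[[-0.0016  0.0016  0.    ]
 [-0.0016  0.0016  0.    ]
 [-0.0017  0.0023  0.    ]
 [-0.0016  0.0018  0.    ]
 [-0.0017  0.002   0.    ]
 [-0.0013  0.0017  0.    ]]
origin [ 0.50973497 -0.11359316] yaw 0.29357409669961343 z 0.028538420417180865 res mm [[-0.0, -0.1], [-0.0, -0.0], [0.2, 0.1], [0.0, 0.0], [-0.1, 0.1], [-0.1, -0.1]]
```

Both views agree: residuals are 0.2 mm or less, the surface is at about 28.5 mm, and the yaw of 0.294 is in range. I'll feel the first cap.

```bash
cat > p.py <<'E'
from bench import bot,set_gripper
import numpy as np
g=np.load('jig.npz');c,yaw=g['c'],float(g['yaw'])
R=np.array([[np.cos(yaw),-np.sin(yaw)],[np.sin(yaw),np.cos(yaw)]])
O=[np.pi,0,yaw]
CAP=[(-29,-58),(-29,0),(-29,58),(29,-58),(29,0),(29,58)]
def at(i,z): return np.r_[c+R@(np.array(CAP[i])/1e3),z]
def f(): return np.mean([bot.observe()['contact_force'][2] for _ in range(3)])
def press(i,fmax=9.,zmin=.012):
    bot.sleep(.15);f0=f();z=.036;log=[];z1=None
    while z>zmin:
        z-=.001;bot.movel(at(i,z),O,speed=.02);F=f()-f0;za=bot.observe()['eef_pos'][2]
        log.append((round(z*1e3,1),round(za*1e3,2),round(F,2)))
        if z1 is None and F>1: z1=za
        if F>fmax: break
    give=(z1 or za)-za
    print('cap',i,'give mm',round(give*1e3,2),'t',bot.observe()['t'],log[-10:]);return give
E
python3 - <<'E'
from p import *
set_gripper(0.);bot.move_to(at(0,.12),O);print(bot.observe()['t'])
bot.movel(at(0,.036),O,speed=.1);print(bot.observe()['t'],bot.observe()['eef_pos'])
press(0);bot.movel(at(0,.038),O,speed=.1);print(bot.observe()['t'],bot.observe()['contact_force'])
E
```

```text
2.7417
3.7333 [ 0.49912235 -0.17761495  0.03645263]
cap 0 give mm 0.06 t 5.6333 [(35.0, np.float64(35.15), np.float64(0.41)), (34.0, np.float64(33.92), np.float64(0.56)), (33.0, np.float64(32.91), np.float64(0.52)), (32.0, np.float64(31.94), np.float64(-0.06)), (31.0, np.float64(30.94), np.float64(-0.41)), (30.0, np.float64(30.16), np.float64(1.79)), (29.0, np.float64(30.09), np.float64(13.41))]
5.8833 [0.0524947  0.28872924 0.30123077]
```

Cap 0 is dead: it held rigid at z = 30.1 mm. I'll go on to the others and stop at the one that gives.

```bash
python3 - <<'E'
from p import *
for i in (3,4,1,2,5):
    bot.movel(at(i,.038),O,speed=.1)
    g=press(i)
    if g>.003:
        bot.sleep(.3);print('FOUND',i,bot.observe()['eef_pos'],bot.observe()['contact_force'])
    bot.movel(at(i,.038),O,speed=.1)
    if g>.003: break
bot.movel(at(i,.15),O,speed=.15)
bot.move_to([.4,-.35,.3],O);bot.sleep(1)
from bench import cams;import cv2
im,d=cams.camera('top');im2,_=cams.camera('side')
np.savez('top2.npz',im=im,d=d)
cv2.imwrite('pics/both2.png',cv2.hconcat([im[90:390,180:480],im2[120:420,170:470]])[...,::-1]);print(bot.observe()['t'])
E
```

```text
cap 3 give mm 4.72 t 8.5667 [(35.0, np.float64(34.84), np.float64(1.68)), (34.0, np.float64(33.92), np.float64(1.65)), (33.0, np.float64(32.96), np.float64(0.61)), (32.0, np.float64(31.92), np.float64(1.77)), (31.0, np.float64(30.93), np.float64(1.62)), (30.0, np.float64(30.17), np.float64(3.93)), (29.0, np.float64(30.13), np.float64(13.51))]
FOUND 3 [ 0.5543925  -0.16073972  0.0300963 ] [-2.39000051 -0.55099405 12.62154066]
12.225
```

View pics/both2.png

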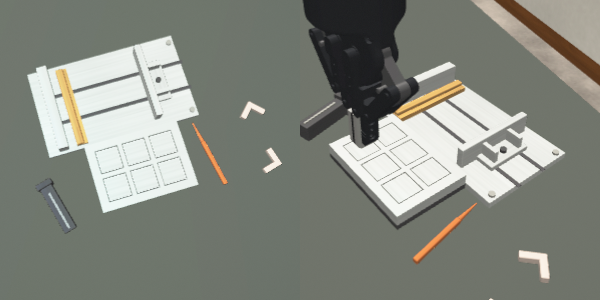

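That was a false find: the zero offset was noisy and cap 3 stopped rigid at 30.1 mm. The picture shows the fence still in its starting place. I'll judge by the final height instead and go on.

```bash
sed -i 's/bot.sleep(.15);f0/bot.sleep(.4);f0/; s/if F>fmax/if F>fmax and za<.0315/' p.py; python3 - <<'E'
from p import *
bot.move_to(at(4,.08),O)
for i in (4,1,2,5):
    bot.movel(at(i,.038),O,speed=.1)
    press(i);z=bot.observe()['eef_pos'][2];found=z<.0275
    if found:
        bot.sleep(.3);print('FOUND',i,bot.observe()['eef_pos'],bot.observe()['contact_force'])
    bot.movel(at(i,.038),O,speed=.1)
    if found: break
bot.movel(at(i,.15),O,speed=.15)
bot.move_to([.35,-.45,.3],O);bot.sleep(1.5)
from bench import cams;import cv2
im,d=cams.camera('top');im2,_=cams.camera('side')
np.savez('top3.npz',im=im,d=d)
cv2.imwrite('pics/both3.png',cv2.hconcat([im[90:390,180:480],im2[120:420,170:470]])[...,::-1]);print(bot.observe()['t'])
E
```

```text
cap 4 give mm 0.07 t 16.3333 [(35.0, np.float64(34.79), np.float64(-0.61)), (34.0, np.float64(33.92), np.float64(-0.68)), (33.0, np.float64(32.94), np.float64(0.06)), (32.0, np.float64(31.94), np.float64(-0.89)), (31.0, np.float64(30.92), np.float64(0.93)), (30.0, np.float64(30.17), np.float64(1.74)), (29.0, np.float64(30.1), np.float64(12.6))]
cap 1 give mm 0.07 t 19.5167 [(35.0, np.float64(34.82), np.float64(0.58)), (34.0, np.float64(33.95), np.float64(-1.01)), (33.0, np.float64(32.95), np.float64(-0.77)), (32.0, np.float64(31.93), np.float64(-0.3)), (31.0, np.float64(30.94), np.float64(0.85)), (30.0, np.float64(30.13), np.float64(3.28)), (29.0, np.float64(30.06), np.float64(16.35))]
cap 2 give mm 5.17 t 24.2 [(32.0, np.float64(31.95), np.float64(-0.34)), (31.0, np.float64(30.95), np.float64(-0.04)), (30.0, np.float64(30.08), np.float64(0.38)), (29.0, np.float64(29.06), np.float64(2.13)), (28.0, np.float64(28.01), np.float64(3.31)), (27.0, np.float64(27.01), np.float64(3.71)), (26.0, np.float64(25.95), np.float64(3.36)), (25.0, np.float64(24.99), np.float64(3.89)), (24.0, np.float64(24.09), np.float64(5.12)), (23.0, np.float64(23.9), np.float64(17.37))]
FOUND 2 [ 0.46534762 -0.06648391  0.02388916] [-2.76172202  0.35701144 18.90690403]
28.875
```

View pics/both3.png

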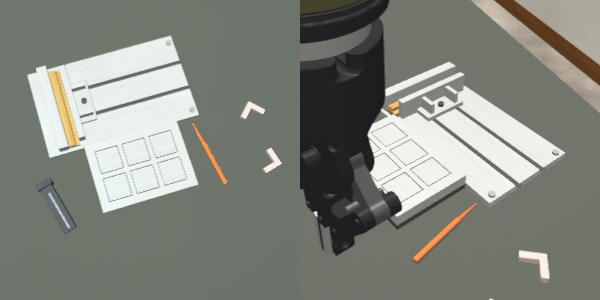

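Cap 2 gave the full 6 mm, and the fence has glided over to the strip near (65–85, 100). I'll check the clamping with a height profile along jig y.

```bash
python3 - <<'E'
from h import *
g=np.load('jig.npz');c,y=g['c'],float(g['yaw']);Rj=np.array([[np.cos(y),-np.sin(y)],[np.sin(y),np.cos(y)]])
f=np.load('top3.npz');d=f['d'];K,D,R,t=model('top')
v,u=np.mgrid[90:260,190:390];px=np.c_[u.ravel(),v.ravel()]
n=cv2.undistortPoints(px.reshape(-1,1,2).astype(float),K,D)[:,0]
P=(np.c_[n,np.ones(len(n))]*d[v,u].reshape(-1,1)-t)@R
q=(P[:,:2]-c)@Rj*1e3;z=P[:,2]*1e3;col=f['im'][v,u].reshape(-1,3)
for x0 in(110,210):
    m=abs(q[:,0]-x0)<12
    print(x0,[(b,round(float(np.median(z[m&(abs(q[:,1]-b)<2)])))) for b in range(50,150,4)])
m=(col[:,0].astype(int)-col[:,2]>60)&(z>15)&(z<45)&(q[:,1]>0)
print('strip',m.sum(),np.percentile(q[m],[2,50,98],axis=0).round(1).tolist(),np.median(z[m]))
im=f['im'][115:260,200:320];cv2.imwrite('pics/z3.png',cv2.resize(im,None,fx=4,fy=4,interpolation=cv2.INTER_CUBIC)[...,::-1])
a=np.load('top1.npz')['im'].astype(int);df=(abs(a-f['im']).sum(2)>90).astype(np.uint8)
print([s.tolist() for s in cv2.connectedComponentsWithStats(df)[2][1:] if s[4]>15])
E
```

```text
110 [(50, 11), (54, 11), (58, 11), (62, 12), (66, 12), (70, 13), (74, 12), (78, 11), (82, 12), (86, 12), (90, 12), (94, 53), (98, 54), (102, 53), (106, 53), (110, 22), (114, 22), (118, 29), (122, 29), (126, 29), (130, 29), (134, 51), (138, 52), (142, 51), (146, 51)]
210 [(50, 11), (54, 12), (58, 13), (62, 13), (66, 12), (70, 12), (74, 13), (78, 12), (82, 11), (86, 13), (90, 13), (94, 53), (98, 53), (102, 53), (106, 52), (110, 21), (114, 22), (118, 29), (122, 30), (126, 30), (130, 30), (134, 52), (138, 52), (142, 52), (146, 52)]
strip 861 [[79.3, 107.3], [158.2, 118.6], [242.0, 129.7]] 28.274848710106365
[[313, 137, 38, 52, 333], [228, 159, 49, 80, 1351], [335, 167, 7, 6, 35], [261, 187, 6, 7, 33], [339, 188, 12, 4, 19], [329, 190, 14, 20, 90]]
```

View pics/z3.png

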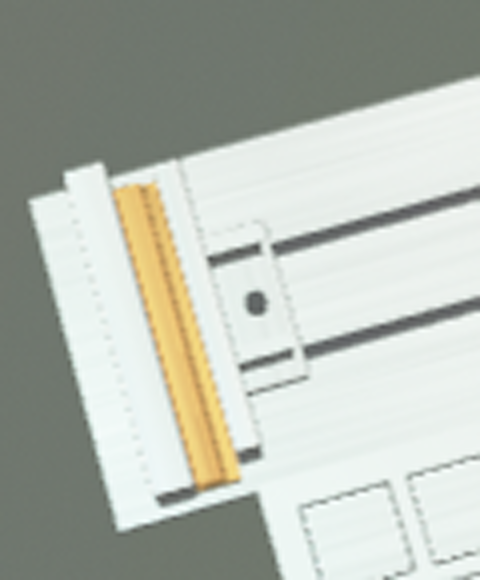

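The strip fills jig y 107–130 between the fence bar (92–106, travel about 0.166 m) and the stop, so it is clamped. Image differences show nothing moved except the fence and the strip.

```bash
python3 -c "
from bench import job;print(job.close_job())"
```

```text
the job is handed in; nothing more can be done
None
```

The job is handed in: cap 2 was the release, I pressed it fully in (about 6 mm) and let it go, the fence clamped the strip against the end stop (travel about 0.166 m), and the scribe, cartridge and spacers did not move.

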